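# Sweep the spilled corner brackets off the shelf into the tray

### The arm

A 6-joint arm with a two-finger parallel gripper is mounted at the origin on the work surface. World frame = base frame: x ahead of the robot, y to its left, z up, the work surface at z = 0. Lengths are in m, angles in rad, forces in N, time in s.
With the tool pointing down it reaches from about 0.375 to 0.975 m from the base axis. Payload 3.8 kg.
Tool frame: the origin (TCP) lies between the finger pads; the fingertips stand 8 mm ahead of it and the grasp point (between the pads) lies 11 mm behind it (r.tcp_to_tips is the distance from the TCP to the fingertips, in m); z points along the fingers, y is the line along which they close (so a half turn about z gives the same grasp; the last joint's range is limited). The gripper opens to 85 mm and grips with 20 to 120 N. Pads are 22 mm wide; open, the fingers measure 114 mm over their backs; the gripper's body (76 mm by 85 mm) begins 54 mm behind the grasp point. The pads swing forward as they close: fully open they stand 13 mm farther back than shut.
Start: joints at [-1.209, 0.264, 1.604, -0, 1.274, -0.037], TCP at [0.262, -0.622, 0.239] pointing down, gripper open.
Joint ranges: [-2.63, 2.63], [-0.94, 2.18], [0.31, 2.57], [-1.31, 4.45], [0, 2.66], [-2.55, 2.55]. Speed limits (rad/s): [2.57, 2.57, 3.14, 3.14, 3.14, 3.14].

### API

Orientations are given as a 3x3 rotation matrix whose columns are the frame's x, y, z axes.
In Python, from station import r, cams, finish_job gives the robot as it stands.
- The arm moves only by the tool move_arm, never from a script. Its argument "increments" is a list of rows, each an object of numbers: "tx", "ty", "tz": the shift along the tool's x, y, z in m; "wx", "wy", "wz": the turn, a rotation vector about the tool's x, y, z in degrees; "fingers": the opening, from 0 (shut) to 1 (fully open). In form: [{"tx": .., "ty": .., "tz": .., "wx": .., "wy": .., "wz": .., "fingers": ..}, ...]. A call has 1 to 12 rows; each row is the pose to reach, as a shift and turn from the pose commanded when the call began, along the tool's axes at that moment; what a row does not reach only later rows make up. A row lasts 1/12 s, in which the tool goes at most 41.7 mm and 7.16 degrees, less where a joint would pass 70% of its speed; a pose out of reach is approached as far as the arm can. A call with a gripper value outside its range is refused whole. The fingers move at their own pace and stop on an object; the grip force is fixed at half the most. Time passes only in rows, so rows that repeat a pose let the fingers close. It gives the time, the measured TCP pose, the force, the opening and the grip force at its end, in the units of the state.
- r.sense(): the state, without advancing time (a new reading comes with each control period).
- cams.snapshot(name): name is "scene" or "top"; returns a dict with "image" (384x512x3 uint8, red, green, blue), "depth" (384x512 float32, m along the optical axis (not along the pixel's ray), 0 where there is no reading), "vfov" (degrees; the focal length in pixels is half the picture's height over the tangent of half this angle, whatever the lens; pixels are square), "cx", "cy" (the principal point, pixels), "rvec" (rotation vector, rad) and "tvec" (3), from world to camera coordinates, as OpenCV has them. Camera axes: x right, y down, z forward; pixel columns grow to the right and rows downward; lengths in m; the calibration is good to about 2 mm. A picture is of the moment at which its call begins.
- finish_job(): hands the job in; it is judged then, once.
The state is a dict: "clock": time; "joints": joint angles; "qvel": joint speeds; "joint_torque": joint torques, N m; "eef_pos": TCP position; "orientation": TCP orientation; "force": force on the tool from outside, world axes, zero at the start; "ft_torque": the same for the moment, N m; "gripper_width": finger opening in m; "gripper_force": force on a finger pad.
Only numpy, scipy, OpenCV 4.12 (cv2) and the standard library are available. Lean on these libraries where they do the work, as an engineer would, in place of code of your own. Each camera call takes 0.05 s, during which the arm holds its last target. There are 200 camera calls.

### The job

Three small metal corner brackets lie spilled on the low shelf, and a shallow tray is tucked under its front edge. With the fingertips, push all three over the front edge so that they drop into the tray, without picking any of them up. Leave the other things on the shelf undisturbed and the tray where it stands.

Things in the scene. Friction and masses are not known exactly. Their poses are not given: they have to be found in the camera images.
- shelf: low fixed pine step shelf standing on the bench, a board 300 mm deep (x), 800 mm long (y) and 18 mm thick, its top 85 mm above the bench. Origin: on the bench surface under the middle of the board. Its x axis points away from the robot: the free front edge is the straight line x = -150 mm, without a lip; below it the board overhangs
- tray: shallow grey open plastic tray, loose, 0.8 kg, 200 mm (x) by 360 mm (y), 45 mm high, walls and floor 4 mm, on the bench with a long side along the shelf's front edge and its far wall 25 mm under the overhang: what drops off the edge lands in it. It is shorter than the shelf and need not be centred. Origin: middle of its underside; axes parallel to the shelf's
- bracket_a: one of three like bare metal corner brackets: an L of two 45 mm legs, 4 mm thick, 20 mm wide, a triangular web filling its inner corner to 36 mm; about 60 g, lying on its side, 20 mm tall. Origin: centre of mass, 10 mm above the shelf top at the start; x, y along the legs; outer corner at (-12.7, -12.7), leg ends at (32.3, -12.7) and (-12.7, 32.3) mm
- bracket_b: one of three like bare metal corner brackets: an L of two 45 mm legs, 4 mm thick, 20 mm wide, a triangular web filling its inner corner to 36 mm; about 60 g, lying on its side, 20 mm tall. Origin: centre of mass, 10 mm above the shelf top at the start; x, y along the legs; outer corner at (-12.7, -12.7), leg ends at (32.3, -12.7) and (-12.7, 32.3) mm
- bracket_c: one of three like bare metal corner brackets: an L of two 45 mm legs, 4 mm thick, 20 mm wide, a triangular web filling its inner corner to 36 mm; about 60 g, lying on its side, 20 mm tall. Origin: centre of mass, 10 mm above the shelf top at the start; x, y along the legs; outer corner at (-12.7, -12.7), leg ends at (32.3, -12.7) and (-12.7, 32.3) mm
- tape: black pocket tape measure standing on the shelf among the brackets, 56 x 30 mm, 52 mm high; long side along its x. Origin: middle of its underside. To be left alone
- screwjar: squat frosted jar of screws with a flat steel lid, 52 mm across, 52 mm high, among the brackets. Origin: middle of its underside. To be left alone
- tin: plain ribbed metal tin, 63 mm across, 60 mm high, near the back of the shelf. Origin: middle of its underside. To be left alone
- carton: small cardboard carton, 50 x 85 mm, 42 mm high, near the back of the shelf. Origin: middle of its underside. To be left alone
- preserve: amber preserving jar with a steel lid, 76 mm across, 125 mm high, near one end of the shelf. Origin: middle of its underside. To be left alone
- glue: white glue bottle with a black cap, 56 mm across, 160 mm high, near one end of the shelf. Origin: middle of its underside. To be left alone
Things that resemble listed ones, but are neither listed nor needed, are in the scene too. What is shaped like the bracket_a but yellow is not meant.

How it is judged:
By the outcome, as a careful person would: the job done as asked, in the order asked, and still so for the second after the job is handed in, with the robot touching nothing.
It also fails if it takes over 58 s, if anything falls off the work surface, if the arm or the gripper's body presses on something with over 40 N, if the wrist force passes 120 N, or if a joint passes its speed limit or range.

## Working session

There is one attempt and no reset: what is moved stays moved. The work goes in short steps, Python scripts to look and compute and a tool call to move; the robot and the scene stay as the last step left them, time stands still between calls to the robot, and variables do not carry over. Pictures are saved under pics/ and viewed, at most 10 in all, crops included, and the job is handed in when it is done.

Besides the shell and the picture viewer there is one more tool, called after ">>>" by a JSON object that holds its "method" and its "body". move_arm: Moves the arm, as the interface text tells. Its arguments: {"type":"object","properties":{"increments":{"type":"array"}},"required":["increments"]}

```bash
mkdir -p pics; cat > h.py <<'E'
import numpy as np,cv2
from station import r,cams,finish_job
def snap(n):
    s=cams.snapshot(n);R=cv2.Rodrigues(np.array(s["rvec"],float))[0];t=np.array(s["tvec"],float).ravel()
    f=s["image"].shape[0]/2/np.tan(np.radians(s["vfov"])/2);return s,R,t,f
def ray(S,uv,z):
    s,R,t,f=S;uv=np.atleast_2d(uv).astype(float)
    d=np.c_[(uv[:,0]-s["cx"])/f,(uv[:,1]-s["cy"])/f,np.ones(len(uv))]@R
    C=-R.T@t;k=(z-C[2])/d[:,2];return C+k[:,None]*d
def cloud(S):
    s,R,t,f=S;D=s["depth"];v,u=np.indices(D.shape)
    P=np.stack([(u-s["cx"])/f*D,(v-s["cy"])/f*D,D],-1);return (P-t)@R
def save(S,name,crop=None):
    im=S[0]["image"][:,:,::-1]
    if crop:u0,v0,u1,v1=crop;im=im[v0:v1,u0:u1]
    k=min(800/im.shape[1],600/im.shape[0]);cv2.imwrite("pics/"+name,cv2.resize(im,None,fx=k,fy=k,interpolation=cv2.INTER_NEAREST))
E
python3 - <<'E'
from h import *
for n in("top","scene"):
    S=snap(n);save(S,n+"1.png");print(n,S[0]["vfov"],-S[1].T@S[2],S[1][2],S[0]["cx"],S[0]["cy"])
print(r.sense(),r.tcp_to_tips)
E
```

```text
top 48.032699150470116 [ 0.34041409 -0.00287346  1.29216142] [ 0.15726964  0.01242623 -0.98747752] 253.1892316060009 189.48043560934656
scene 42.763071119269625 [1.51320767 0.07542795 0.78582568] [-0.79598384 -0.06620201 -0.60168681] 253.72127406810304 196.2399385065384
{'clock': 0.1, 'joints': array([-1.20884885e+00,  2.64680277e-01,  1.60526668e+00, -2.86502333e-05,
        1.27371483e+00, -3.69005371e-02]), 'qvel': array([-4.59122606e-05, -1.90525349e-03, -3.62721362e-03,  6.45086461e-04,
       -1.47286222e-04,  6.79530432e-04]), 'joint_torque': array([ 3.73553266e-04, -5.16707110e+01, -3.68590307e+01, -8.11646942e-05,
        6.30837225e-03,  1.11137015e-05]), 'eef_pos': array([ 0.26189548, -0.62140262,  0.23806907]), 'orientation': array([[ 9.21505736e-01,  3.88364009e-01, -7.58292512e-04],
       [ 3.88364747e-01, -9.21503726e-01,  1.92537159e-03],
       [ 4.89756566e-05, -2.06873505e-03, -9.99997859e-01]]), 'force': array([-1.09719188, -0.96979482,  0.56201699]), 'ft_torque': array([-0.01342701, -0.0158549 ,  0.00929131]), 'gripper_force': 0.0, 'gripper_width': 0.08548144659396487} 0.008
```

View pics/top1.png

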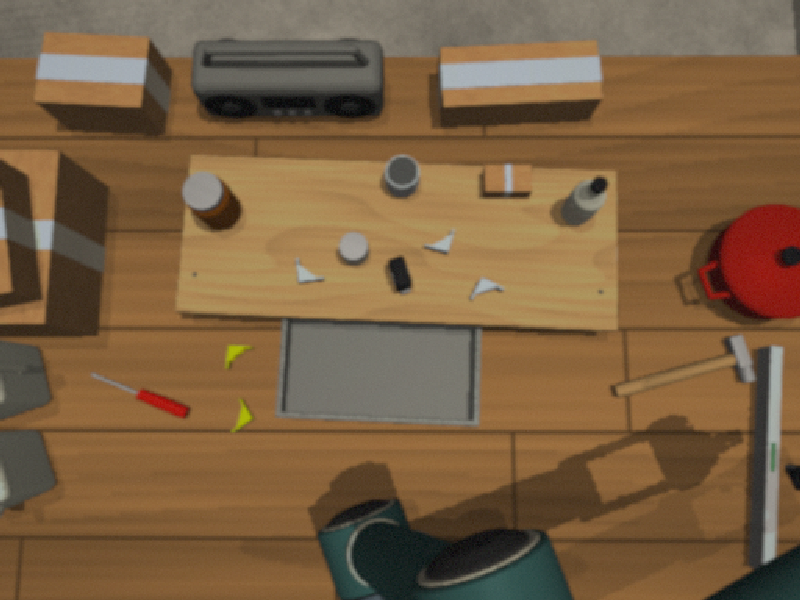

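View pics/scene1.png

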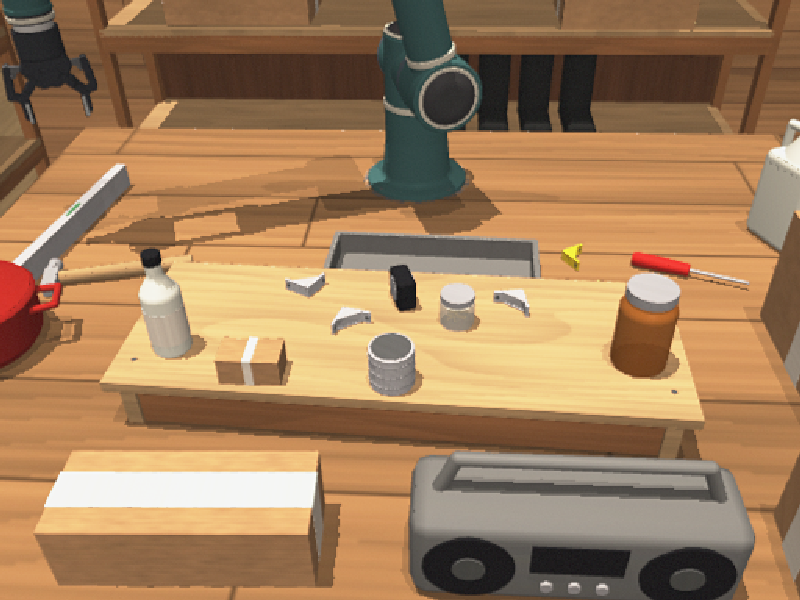

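The top view shows the three brackets at about (307,272), (440,242) and (487,288), with the jar at (352,248) and the tape at (400,274). The tray spans about 280–480 px along the front edge, so the right-hand bracket lies partly beyond its end. The scene view agrees. Next I'll measure these.

```bash
cat > m.py <<'E'
from h import *
def brackets(S,zt=0.105):
    im=S[0]["image"];P=cloud(S);hsv=cv2.cvtColor(im,cv2.COLOR_RGB2HSV)
    m=((hsv[...,1]<60)&(hsv[...,2]>110)&(P[...,0]>.4)&(P[...,0]<1.05)&(abs(P[...,1])<.5)).astype(np.uint8)
    cs,_=cv2.findContours(m,cv2.RETR_EXTERNAL,cv2.CHAIN_APPROX_NONE);out=[]
    for c in cs:
        a=cv2.contourArea(c)
        if a<30:continue
        q=c[:,0,:];t=cv2.minEnclosingTriangle(c.astype(np.float32))[1]
        mm=np.zeros_like(m);cv2.drawContours(mm,[c],-1,1,-1);z=np.median(P[mm>0][:,2])
        out.append((a,q.mean(0).round(),z.round(3),ray(S,t[:,0] if t is not None else q,max(zt,z) )[:,:2].round(3).tolist()))
    return out
E
python3 - <<'E'
from m import *
S=snap("top")
for o in brackets(S):print(*o)
P=cloud(S);s=S[0]
# shelf corners / tray corners from view pixels
k=.64
print("shelf",ray(S,np.array([[178,312],[617,329],[190,156],[616,172]])*k,.085)[:,:2].round(3).tolist())
print("tray",ray(S,np.array([[287,320],[481,327],[278,417],[478,423]])*k,.045)[:,:2].round(3).tolist())
dark=(s["image"].max(2)<60)&(P[...,2]>.11)&(P[...,2]<.16)&(P[...,0]>.5)&(abs(P[...,1])<.3)
v,u=np.nonzero(dark);print("tape",ray(S,cv2.boxPoints(cv2.minAreaRect(np.c_[u,v].astype(np.float32))),.137)[:,:2].round(3).tolist(),len(u))
m=(P[...,2]>.128)&(P[...,2]<.146)&(P[...,0]>.55)&(abs(P[...,1])<.45)&(P[...,0]<1.05)
n,l,st,c=cv2.connectedComponentsWithStats(m.astype(np.uint8))
for i in range(1,n):
  if st[i,4]>30:
    q=P[l==i];print(st[i,4],q.min(0).round(3),q.max(0).round(3))
E
```

```text
30.5 [306. 224.] 0.046 [[0.536, -0.135], [0.398, -0.127], [0.398, -0.138]]
2846.0 [242. 224.] 0.005 [[0.531, 0.192], [0.397, 0.2], [0.398, -0.403]]
36.5 [180. 222.] 0.046 [[0.397, 0.222], [0.397, 0.211], [0.542, 0.208]]
94.5 [310. 184.] 0.105 [[0.525, -0.115], [0.545, -0.183], [0.567, -0.14]]
90.0 [195. 174.] 0.105 [[0.603, 0.195], [0.555, 0.189], [0.562, 0.14]]
233.5 [225. 157.] 0.138 [[0.654, 0.112], [0.57, 0.111], [0.618, 0.041]]
77.0 [282. 155.] 0.106 [[0.653, -0.092], [0.623, -0.037], [0.61, -0.081]]
136.5 [376. 125.] 0.194 [[0.726, -0.348], [0.7, -0.271], [0.638, -0.329]]
441.0 [129. 121.] 0.211 [[0.71, 0.399], [0.633, 0.321], [0.738, 0.291]]
66.5 [325. 113.] 0.128 [[0.811, -0.186], [0.717, -0.183], [0.717, -0.206]]
341.5 [257. 109.] 0.147 [[0.807, 0.007], [0.72, 0.048], [0.72, -0.054]]
110.0 [89. 45.] 0.132 [[0.974, 0.468], [0.974, 0.511], [0.881, 0.491]]
1576.0 [333.  46.] 0.102 [[0.927, 0.202], [0.924, -0.375], [1.025, -0.366]]
shelf [[0.504, 0.408], [0.473, -0.385], [0.8, 0.4], [0.767, -0.398]]
tray [[0.494, 0.216], [0.481, -0.146], [0.315, 0.227], [0.305, -0.137]]
tape [[0.797, 0.428], [1.087, 0.199], [0.708, -0.204], [0.445, 0.027]] 637
2607 [0.913 0.045 0.128] [1.013 0.391 0.146]
58 [ 0.716 -0.169  0.128] [ 0.767 -0.147  0.135]
231 [ 0.716 -0.232  0.128] [ 0.767 -0.162  0.136]
71 [ 0.718 -0.029  0.128] [0.748 0.029 0.146]
59 [0.656 0.298 0.128] [0.708 0.352 0.145]
50 [ 0.663 -0.331  0.128] [ 0.701 -0.29   0.146]
273 [0.59  0.062 0.129] [0.641 0.112 0.144]
188 [ 0.55  -0.015  0.129] [0.599 0.026 0.144]
```

```bash
python3 - <<'E'
from h import *
S=snap("top");save(S,"crop1.png",(165,130,345,275))
E
```

```text
(no output)
```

View pics/crop1.png

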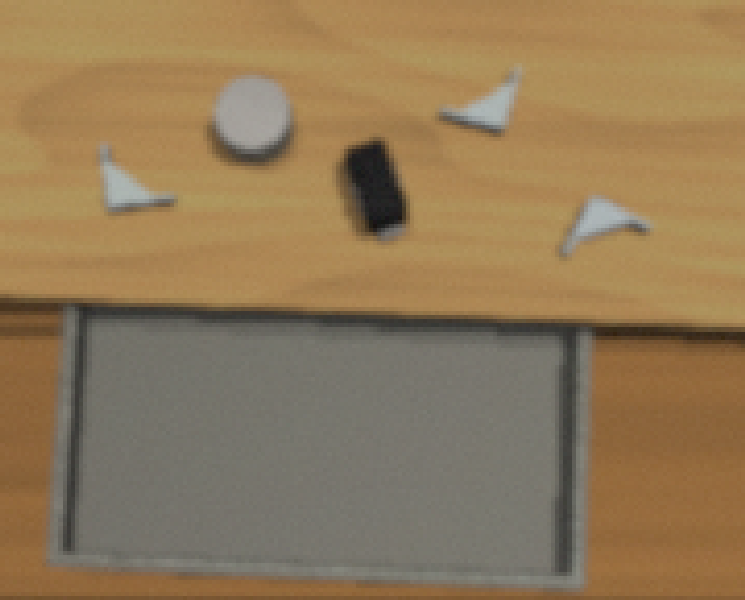

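The crop shows the bracket corners and leg ends clearly: left corner (109,210), middle corner (502,131), right corner (596,198). The tray's inner walls are at about 80 and 570 px. I'll convert these to world coordinates.

```bash
python3 - <<'E'
from h import *
S=snap("top");k=180/745
W=lambda p,z:ray(S,np.array(p)*k+[165,130]-.5+.5*0,z)[:,:2]
e=W([[0,300],[745,329]],.085);d=(e[1]-e[0]);d/=np.linalg.norm(d);n=np.array([-d[1],d[0]]);n*=np.sign(n[0])
print("edge",e.round(4),"dir",d.round(4),"yaw deg",np.degrees(np.arctan2(n[1],n[0])))
loc=lambda p:np.c_[(p-e[0])@n,(p-e[0])@-d]   # depth from edge, coordinate along +y-ish
for nm,p in dict(L=[[109,210],[103,150],[173,201]],M=[[502,131],[442,113],[518,72]],R=[[596,198],[565,252],[648,230]]).items():
    w=W(p,.105);print(nm,w.round(3).tolist(),[np.linalg.norm(w[i]-w[0]).round(4) for i in(1,2)],'loc',loc(w).round(3).tolist())
    a,b=(w[1]-w[0])/.045,(w[2]-w[0])/.045;print("  com",(w[0]+.0127*(a+b)).round(4),loc((w[0]+.0127*(a+b))[None]).round(4))
w=W([[65,307],[592,329],[50,565],[585,590]],.045);print("tray top outer",w.round(3).tolist(),loc(w).round(3).tolist())
w=W([[345,152],[382,142],[405,218],[372,238]],.137);print("tape",w.round(3).tolist(),loc(w).round(3).tolist())
P=cloud(S);m=(P[...,2]>.13)&(P[...,2]<.144)&(P[...,0]>.58)&(P[...,0]<.66)&(P[...,1]>.04)&(P[...,1]<.13)
q=P[m][:,:2];print("jar",q.mean(0),loc(q.mean(0)[None]))
print(e[0],n,-d)
E
```

```text
edge [[ 0.4969  0.2634]
 [ 0.4771 -0.2443]] dir [-0.039  -0.9992] yaw deg -2.237516398190995
L [[0.556, 0.187], [0.597, 0.192], [0.562, 0.144]] [np.float64(0.0419), np.float64(0.0438)] loc [[0.062, -0.074], [0.103, -0.067], [0.07, -0.117]]
  com [0.5693 0.1762] [[ 0.0757 -0.0843]]
M [[0.61, -0.08], [0.623, -0.039], [0.652, -0.091]] [np.float64(0.0427), np.float64(0.0428)] loc [[0.127, -0.338], [0.138, -0.297], [0.168, -0.348]]
  com [ 0.6255 -0.0713] [[ 0.1415 -0.3294]]
R [[0.564, -0.143], [0.527, -0.121], [0.542, -0.177]] [np.float64(0.0428), np.float64(0.041)] loc [[0.083, -0.403], [0.045, -0.383], [0.062, -0.439]]
  com [ 0.5472 -0.1463] [[ 0.0662 -0.4074]]
tray top outer [[0.497, 0.226], [0.482, -0.145], [0.318, 0.231], [0.302, -0.137]] [[0.002, -0.037], [0.001, -0.409], [-0.178, -0.039], [-0.18, -0.408]]
tape [[0.589, 0.026], [0.596, 0.002], [0.545, -0.013], [0.531, 0.008]] [[0.101, -0.233], [0.109, -0.257], [0.058, -0.275], [0.044, -0.253]]
jar [0.61463889 0.08753372] [[ 0.12449653 -0.17110805]]
[0.4969177  0.26337192] [ 0.99923757 -0.0390421 ] [0.0390421  0.99923757]
```

Plan: with the shelf-aligned tool (tool y = away from the edge, tool x = left along the edge, fingers shut), push R sideways to bring it in front of the tray, then push each bracket off the edge. First I move above R's right side.

>>> {"method": "move_arm", "body": {"increments": [{"tx": 0.035, "ty": -0.0225, "tz": 0, "wz": -5.4, "fingers": 0}, {"tx": 0.07, "ty": -0.045, "wz": -10.8, "fingers": 0}, {"tx": 0.105, "ty": -0.0675, "wz": -16.2, "fingers": 0}, {"tx": 0.14, "ty": -0.09, "wz": -21.6, "fingers": 0}, {"tx": 0.175, "ty": -0.1125, "wz": -27, "fingers": 0}, {"tx": 0.21, "ty": -0.135, "wz": -32.4, "fingers": 0}, {"tx": 0.245, "ty": -0.158, "wz": -37.8, "fingers": 0}, {"tx": 0.28, "ty": -0.18, "wz": -43.2, "fingers": 0}, {"tx": 0.315, "ty": -0.203, "wz": -48.6, "fingers": 0}, {"tx": 0.35, "ty": -0.225, "wz": -54, "fingers": 0}, {"tx": 0.385, "ty": -0.248, "wz": -59.5, "fingers": 0}, {"tx": 0.42, "ty": -0.27, "wz": -64.9, "fingers": 0}]}}

```text
schema error: expected keys tx, ty, tz, wx, wy, wz, fingers
```

```bash
cat >> h.py <<'E'
E0=np.array([.4969,.2634]);N=np.array([.99924,-.03904]);V=np.array([.03904,.99924])
def state():
    s=r.sense();p=s["eef_pos"];o=s["orientation"];q=p[:2]-E0
    print("t",s["clock"],"u,v,z",(q@N).round(4),(q@V).round(4),p[2].round(4),"yaw",np.degrees(np.arctan2(*(o[:2,1]@np.c_[V,N]))).round(2),"zaxis",o[:,2].round(3),"F",s["force"].round(1),"w",s["gripper_width"].round(4))
E
python3 - <<'E'
from h import *
state()
S=snap("scene");save(S,"s2.png",(0,0,384,300))
E
```

```text
Traceback (most recent call last):
  File "h.py", line 20, in state
    print("t",s["clock"],"u,v,z",(q@N).round(4),(q@V).round(4),p[2].round(4),"yaw",np.degrees(np.arctan2(*(o[:2,1]@np.c_[V,N]))).round(2),"zaxis",o[:,2].round(3),"F",s["force"].round(1),"w",s["gripper_width"].round(4))
                                                                                                                                                                                              ^^^^^^^^^^^^^^^^^^^^^^^^
AttributeError: 'float' object has no attribute 'round'
```

All seven keys are required, so I'll resend the move with them.

>>> {"method": "move_arm", "body": {"increments": [{"tx": 0.035, "ty": -0.0225, "tz": 0, "wx": 0, "wy": 0, "wz": -5.4, "fingers": 0}, {"tx": 0.07, "ty": -0.045, "tz": 0, "wx": 0, "wy": 0, "wz": -10.8, "fingers": 0}, {"tx": 0.105, "ty": -0.0675, "tz": 0, "wx": 0, "wy": 0, "wz": -16.2, "fingers": 0}, {"tx": 0.14, "ty": -0.09, "tz": 0, "wx": 0, "wy": 0, "wz": -21.6, "fingers": 0}, {"tx": 0.175, "ty": -0.1125, "tz": 0, "wx": 0, "wy": 0, "wz": -27, "fingers": 0}, {"tx": 0.21, "ty": -0.135, "tz": 0, "wx": 0, "wy": 0, "wz": -32.4, "fingers": 0}, {"tx": 0.245, "ty": -0.158, "tz": 0, "wx": 0, "wy": 0, "wz": -37.8, "fingers": 0}, {"tx": 0.28, "ty": -0.18, "tz": 0, "wx": 0, "wy": 0, "wz": -43.2, "fingers": 0}, {"tx": 0.315, "ty": -0.203, "tz": 0, "wx": 0, "wy": 0, "wz": -48.6, "fingers": 0}, {"tx": 0.35, "ty": -0.225, "tz": 0, "wx": 0, "wy": 0, "wz": -54, "fingers": 0}, {"tx": 0.385, "ty": -0.248, "tz": 0, "wx": 0, "wy": 0, "wz": -59.5, "fingers": 0}, {"tx": 0.42, "ty": -0.27, "tz": 0, "wx": 0, "wy": 0, "wz": -64.9, "fingers": 0}]}}

```text
clock: 1.25
eef_pos: [0.545, -0.2082, 0.2395]
orientation: [[0.034, 0.999, 0.0], [0.999, -0.034, -0.0], [-0.0, 0.0, -1.0]]
force: [-0.1, -0.6, -0.4]
gripper_width: -0.0003
gripper_force: 0.0
```

```bash
sed -i 's/s\["gripper_width"\].round(4)/round(s["gripper_width"],4)/' h.py
python3 - <<'E'
from h import *
state()
S=snap("scene");save(S,"s2.png",(0,0,384,300))
E
```

```text
t 1.25 u,v,z 0.0665 -0.4693 0.2395 yaw 0.26 zaxis [ 0. -0. -1.] F [-0.1 -0.6 -0.4] w -0.0003
```

View pics/s2.png

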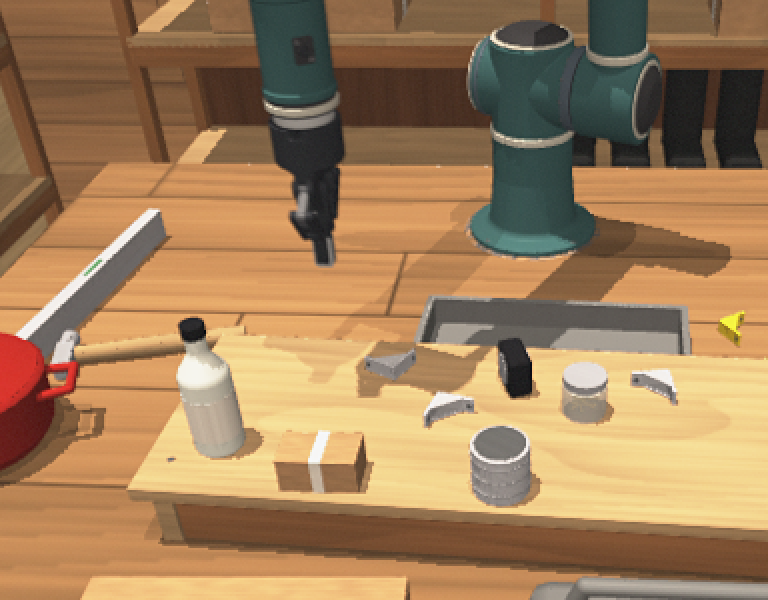

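The picture shows shut, slim fingers at (322,255) above R's right side, with brackets at (388,362), (448,405) and (655,382). Next I descend and push R sideways to the left.

>>> {"method": "move_arm", "body": {"increments": [{"tx": 0, "ty": 0, "tz": 0.035, "wx": 0, "wy": 0, "wz": 0, "fingers": 0}, {"tx": 0, "ty": 0, "tz": 0.07, "wx": 0, "wy": 0, "wz": 0, "fingers": 0}, {"tx": 0, "ty": 0, "tz": 0.105, "wx": 0, "wy": 0, "wz": 0, "fingers": 0}, {"tx": 0, "ty": 0, "tz": 0.125, "wx": 0, "wy": 0, "wz": 0, "fingers": 0}, {"tx": 0, "ty": 0, "tz": 0.139, "wx": 0, "wy": 0, "wz": 0, "fingers": 0}, {"tx": 0.01, "ty": 0, "tz": 0.139, "wx": 0, "wy": 0, "wz": 0, "fingers": 0}, {"tx": 0.019, "ty": 0, "tz": 0.139, "wx": 0, "wy": 0, "wz": 0, "fingers": 0}, {"tx": 0.028, "ty": 0, "tz": 0.139, "wx": 0, "wy": 0, "wz": 0, "fingers": 0}, {"tx": 0.037, "ty": 0, "tz": 0.139, "wx": 0, "wy": 0, "wz": 0, "fingers": 0}, {"tx": 0.046, "ty": 0, "tz": 0.139, "wx": 0, "wy": 0, "wz": 0, "fingers": 0}, {"tx": 0.055, "ty": 0, "tz": 0.139, "wx": 0, "wy": 0, "wz": 0, "fingers": 0}, {"tx": 0.062, "ty": 0, "tz": 0.139, "wx": 0, "wy": 0, "wz": 0, "fingers": 0}]}}

```text
clock: 2.3
eef_pos: [0.5473, -0.147, 0.1013]
orientation: [[0.039, 0.999, 0.001], [0.999, -0.039, -0.0], [-0.0, 0.002, -1.0]]
force: [-0.2, 0.1, -0.3]
gripper_width: 0.0001
gripper_force: 0.1
```

```bash
python3 - <<'E'
from h import *
state()
S=snap("top");save(S,"t3.png",(165,130,345,275))
E
```

```text
t 2.3 u,v,z 0.0664 -0.4081 0.1013 yaw 0.02 zaxis [ 0.001 -0.    -1.   ] F [-0.2  0.1 -0.3] w 0.0001
```

View pics/t3.png

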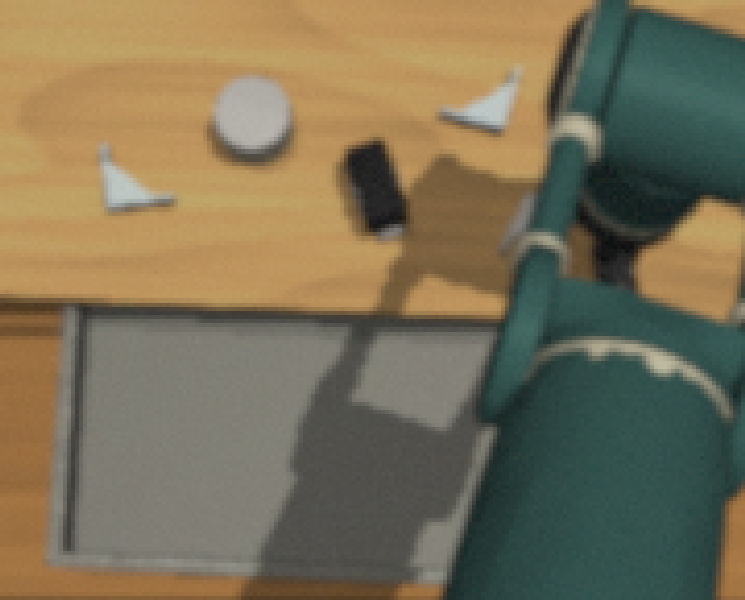

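R has slid left and is visible at (515,220), partly hidden by the arm. I'll lift, go behind it, and check with the scene camera.

>>> {"method": "move_arm", "body": {"increments": [{"tx": -0.012, "ty": 0, "tz": -0.005, "wx": 0, "wy": 0, "wz": 0, "fingers": 0}, {"tx": -0.02, "ty": 0, "tz": -0.04, "wx": 0, "wy": 0, "wz": 0, "fingers": 0}, {"tx": -0.02, "ty": 0.03, "tz": -0.06, "wx": 0, "wy": 0, "wz": 0, "fingers": 0}, {"tx": -0.015, "ty": 0.06, "tz": -0.06, "wx": 0, "wy": 0, "wz": 0, "fingers": 0}]}}

```text
clock: 2.68
eef_pos: [0.6091, -0.1686, 0.1667]
orientation: [[0.041, 0.999, 0.009], [0.999, -0.041, -0.004], [-0.004, 0.009, -1.0]]
force: [1.3, -0.7, 1.1]
gripper_width: -0.0
gripper_force: 0.0
```

```bash
python3 - <<'E'
from h import *
state()
S=snap("scene");save(S,"s4.png",(150,140,340,280))
T=snap("top");im=T[0]["image"];hs=cv2.cvtColor(im,cv2.COLOR_RGB2HSV);m=((hs[...,1]<60)&(hs[...,2]>110)).astype(np.uint8)
for c in cv2.findContours(m[130:215,270:345].copy(),0,1)[0]:
    if cv2.contourArea(c)>8:print("top",(c[:,0]+[270,130]).min(0),(c[:,0]+[270,130]).max(0),cv2.contourArea(c))
E
```

```text
t 2.6833 u,v,z 0.129 -0.4273 0.1667 yaw -0.13 zaxis [ 0.009 -0.004 -1.   ] F [ 1.3 -0.7  1.1] w -0.0
top [270 211] [276 214] 15.5
top [309 180] [344 190] 128.5
top [285 177] [294 189] 49.5
top [301 150] [312 157] 39.5
top [275 147] [289 159] 61.0
```

View pics/s4.png

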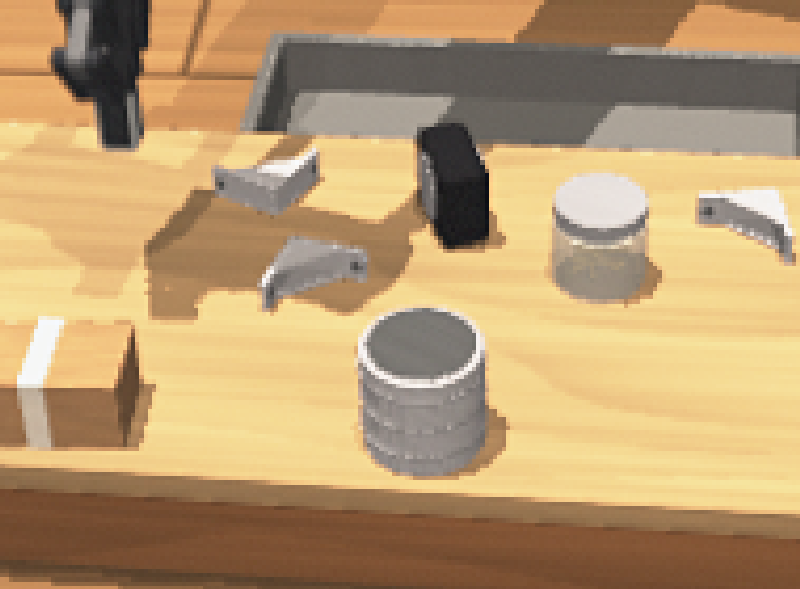

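R now lies at (270,180), moved left with almost no rotation, and M is untouched at (315,270). Next I compute R's corners.

```bash
python3 - <<'E'
from h import *
S=snap("scene");k=190/800
for p,nm in (([[275,186],[216,169],[317,152]],"R"),([[292,238],[265,284],[366,252]],"M"),([[777,192],[698,192],[794,243]],"L")):
    w=ray(S,np.array(p)*k+[150,140]-.4,.105)[:,:2]-E0;l=np.c_[w@N,w@V];print(nm,l.round(3).tolist(),np.linalg.norm(l[1:]-l[0],axis=1).round(3))
E
```

```text
R [[0.084, -0.356], [0.07, -0.393], [0.048, -0.337]] [0.039 0.04 ]
M [[0.132, -0.338], [0.173, -0.346], [0.141, -0.296]] [0.042 0.043]
L [[0.067, -0.073], [0.071, -0.117], [0.114, -0.065]] [0.044 0.048]
```

>>> {"method": "move_arm", "body": {"increments": [{"tx": 0.012, "ty": -0.006, "tz": 0, "wx": 0, "wy": 0, "wz": 6.5, "fingers": 0}, {"tx": 0.022, "ty": -0.012, "tz": 0, "wx": 0, "wy": 0, "wz": 13, "fingers": 0}, {"tx": 0.032, "ty": -0.016, "tz": 0, "wx": 0, "wy": 0, "wz": 19.5, "fingers": 0}, {"tx": 0.041, "ty": -0.0215, "tz": 0.01, "wx": 0, "wy": 0, "wz": 25, "fingers": 0}, {"tx": 0.041, "ty": -0.0215, "tz": 0.03, "wx": 0, "wy": 0, "wz": 25, "fingers": 0}, {"tx": 0.041, "ty": -0.0215, "tz": 0.05, "wx": 0, "wy": 0, "wz": 25, "fingers": 0}, {"tx": 0.041, "ty": -0.0215, "tz": 0.06, "wx": 0, "wy": 0, "wz": 25, "fingers": 0}, {"tx": 0.041, "ty": -0.0215, "tz": 0.06, "wx": 0, "wy": 0, "wz": 25, "fingers": 0}]}}

```text
clock: 3.5
eef_pos: [0.5825, -0.1234, 0.0966]
orientation: [[0.458, 0.889, -0.007], [0.889, -0.458, 0.002], [-0.002, -0.007, -1.0]]
force: [-1.1, -0.2, 0.0]
gripper_width: -0.0003
gripper_force: 0.0
```

```bash
python3 - <<'E'
from h import *
state()
E
```

```text
t 3.5 u,v,z 0.1006 -0.3832 0.0966 yaw -25.03 zaxis [-0.007  0.002 -1.   ] F [-1.1 -0.2  0. ] w -0.0003
```

>>> {"method": "move_arm", "body": {"increments": [{"tx": 0, "ty": -0.008, "tz": -0.001, "wx": 0, "wy": 0, "wz": 0, "fingers": 0}, {"tx": 0, "ty": -0.018, "tz": -0.001, "wx": 0, "wy": 0, "wz": 0, "fingers": 0}, {"tx": 0, "ty": -0.028, "tz": -0.001, "wx": 0, "wy": 0, "wz": 0, "fingers": 0}, {"tx": 0, "ty": -0.038, "tz": -0.001, "wx": 0, "wy": 0, "wz": 0, "fingers": 0}, {"tx": 0, "ty": -0.048, "tz": -0.001, "wx": 0, "wy": 0, "wz": 0, "fingers": 0}, {"tx": 0, "ty": -0.058, "tz": -0.001, "wx": 0, "wy": 0, "wz": 0, "fingers": 0}, {"tx": 0, "ty": -0.068, "tz": -0.001, "wx": 0, "wy": 0, "wz": 0, "fingers": 0}, {"tx": 0, "ty": -0.078, "tz": -0.001, "wx": 0, "wy": 0, "wz": 0, "fingers": 0}, {"tx": 0, "ty": -0.088, "tz": -0.001, "wx": 0, "wy": 0, "wz": 0, "fingers": 0}, {"tx": 0, "ty": -0.098, "tz": -0.001, "wx": 0, "wy": 0, "wz": 0, "fingers": 0}, {"tx": 0, "ty": -0.108, "tz": -0.001, "wx": 0, "wy": 0, "wz": 0, "fingers": 0}, {"tx": 0, "ty": -0.116, "tz": -0.001, "wx": 0, "wy": 0, "wz": 0, "fingers": 0}]}}

```text
clock: 4.5
eef_pos: [0.4808, -0.0697, 0.1004]
orientation: [[0.458, 0.889, -0.003], [0.889, -0.458, 0.001], [-0.001, -0.003, -1.0]]
force: [-0.2, 0.7, -0.8]
gripper_width: -0.0
gripper_force: 0.0
```

```bash
python3 - <<'E'
from h import *
state()
S=snap("scene");save(S,"s5.png",(150,140,340,280))
E
```

```text
t 4.5 u,v,z -0.0031 -0.3335 0.1004 yaw -25.01 zaxis [-0.003  0.001 -1.   ] F [-0.2  0.7 -0.8] w -0.0
```

View pics/s5.png

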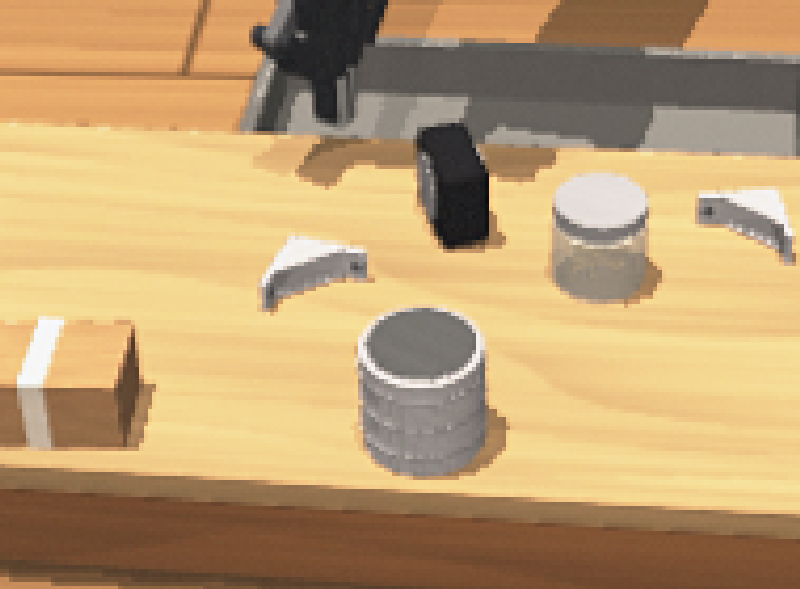

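R is off the shelf; the other items are where they were. Next, M at (315,270): lift over and come down behind it.

>>> {"method": "move_arm", "body": {"increments": [{"tx": 0, "ty": 0, "tz": -0.04, "wx": 0, "wy": 0, "wz": 0, "fingers": 0}, {"tx": 0, "ty": 0, "tz": -0.08, "wx": 0, "wy": 0, "wz": 0, "fingers": 0}, {"tx": 0.015, "ty": 0.03, "tz": -0.08, "wx": 0, "wy": 0, "wz": -4, "fingers": 0}, {"tx": 0.031, "ty": 0.06, "tz": -0.08, "wx": 0, "wy": 0, "wz": -9, "fingers": 0}, {"tx": 0.046, "ty": 0.09, "tz": -0.08, "wx": 0, "wy": 0, "wz": -14, "fingers": 0}, {"tx": 0.061, "ty": 0.12, "tz": -0.08, "wx": 0, "wy": 0, "wz": -19, "fingers": 0}, {"tx": 0.077, "ty": 0.151, "tz": -0.08, "wx": 0, "wy": 0, "wz": -23, "fingers": 0}, {"tx": 0.0917, "ty": 0.181, "tz": -0.08, "wx": 0, "wy": 0, "wz": -25, "fingers": 0}, {"tx": 0.0917, "ty": 0.181, "tz": -0.065, "wx": 0, "wy": 0, "wz": -25, "fingers": 0}, {"tx": 0.0917, "ty": 0.181, "tz": -0.04, "wx": 0, "wy": 0, "wz": -25, "fingers": 0}, {"tx": 0.0917, "ty": 0.181, "tz": -0.018, "wx": 0, "wy": 0, "wz": -25, "fingers": 0}, {"tx": 0.0917, "ty": 0.181, "tz": 0, "wx": 0, "wy": 0, "wz": -25, "fingers": 0}]}}

```text
clock: 5.55
eef_pos: [0.6848, -0.0716, 0.0983]
orientation: [[0.039, 0.999, -0.004], [0.999, -0.039, 0.001], [0.0, -0.004, -1.0]]
force: [0.4, 0.3, -0.3]
gripper_width: 0.0001
gripper_force: 0.0
```

```bash
python3 - <<'E'
from h import *
state()
S=snap("scene");P=ray(S,np.array([[292,238],[265,284],[366,252]])*190/800+[150,140],.105) # view unchanged?
hs=cv2.cvtColor(S[0]["image"],cv2.COLOR_RGB2HSV);print(hs[195:215,212:238].mean((0,1)))
E
```

```text
t 5.55 u,v,z 0.2008 -0.3274 0.0983 yaw -0.01 zaxis [-0.004  0.001 -1.   ] F [ 0.4  0.3 -0.3] w 0.0001
[ 42.29423077  47.10769231 113.09038462]
```

>>> {"method": "move_arm", "body": {"increments": [{"tx": 0, "ty": -0.009, "tz": -0.002, "wx": 0, "wy": 0, "wz": 0, "fingers": 0}, {"tx": 0, "ty": -0.018, "tz": -0.002, "wx": 0, "wy": 0, "wz": 0, "fingers": 0}, {"tx": 0, "ty": -0.027, "tz": -0.002, "wx": 0, "wy": 0, "wz": 0, "fingers": 0}, {"tx": 0, "ty": -0.036, "tz": -0.002, "wx": 0, "wy": 0, "wz": 0, "fingers": 0}, {"tx": 0, "ty": -0.045, "tz": -0.002, "wx": 0, "wy": 0, "wz": 0, "fingers": 0}, {"tx": 0, "ty": -0.054, "tz": -0.002, "wx": 0, "wy": 0, "wz": 0, "fingers": 0}, {"tx": 0, "ty": -0.063, "tz": -0.002, "wx": 0, "wy": 0, "wz": 0, "fingers": 0}, {"tx": 0, "ty": -0.072, "tz": -0.002, "wx": 0, "wy": 0, "wz": 0, "fingers": 0}, {"tx": 0, "ty": -0.081, "tz": -0.002, "wx": 0, "wy": 0, "wz": 0, "fingers": 0}, {"tx": 0, "ty": -0.09, "tz": -0.002, "wx": 0, "wy": 0, "wz": 0, "fingers": 0}, {"tx": 0, "ty": -0.099, "tz": -0.002, "wx": 0, "wy": 0, "wz": 0, "fingers": 0}, {"tx": 0, "ty": -0.107, "tz": -0.002, "wx": 0, "wy": 0, "wz": 0, "fingers": 0}]}}

```text
clock: 6.6
eef_pos: [0.5792, -0.0679, 0.1042]
orientation: [[0.039, 0.999, 0.002], [0.999, -0.039, -0.0], [-0.0, 0.002, -1.0]]
force: [3.8, -0.9, 7.0]
gripper_width: 0.0004
gripper_force: 2.9
```

```bash
python3 - <<'E'
from h import *
state()
S=snap("scene");save(S,"s6.png",(150,140,340,280))
E
```

```text
t 6.6 u,v,z 0.0952 -0.3278 0.1042 yaw -0.01 zaxis [ 0.002 -0.    -1.   ] F [ 3.8 -0.9  7. ] w 0.0004
```

View pics/s6.png

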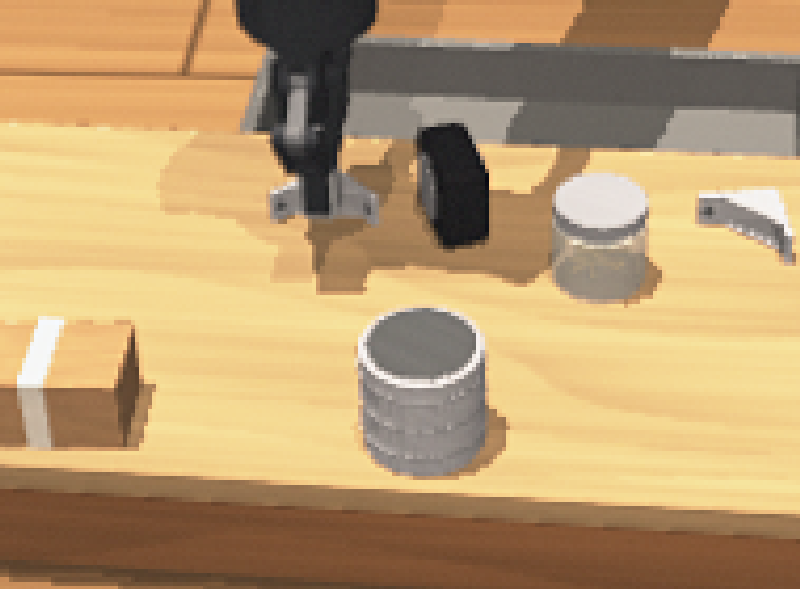

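M sits flush against the fingers at (322,200), clear of the tape at (450,185). I keep pushing.

>>> {"method": "move_arm", "body": {"increments": [{"tx": 0, "ty": -0.009, "tz": 0, "wx": 0, "wy": 0, "wz": 0, "fingers": 0}, {"tx": 0, "ty": -0.018, "tz": 0, "wx": 0, "wy": 0, "wz": 0, "fingers": 0}, {"tx": 0, "ty": -0.027, "tz": 0, "wx": 0, "wy": 0, "wz": 0, "fingers": 0}, {"tx": 0, "ty": -0.036, "tz": 0, "wx": 0, "wy": 0, "wz": 0, "fingers": 0}, {"tx": 0, "ty": -0.045, "tz": 0, "wx": 0, "wy": 0, "wz": 0, "fingers": 0}, {"tx": 0, "ty": -0.054, "tz": 0, "wx": 0, "wy": 0, "wz": 0, "fingers": 0}, {"tx": 0, "ty": -0.063, "tz": 0, "wx": 0, "wy": 0, "wz": 0, "fingers": 0}, {"tx": 0, "ty": -0.072, "tz": 0, "wx": 0, "wy": 0, "wz": 0, "fingers": 0}, {"tx": 0, "ty": -0.081, "tz": 0, "wx": 0, "wy": 0, "wz": 0, "fingers": 0}, {"tx": 0, "ty": -0.089, "tz": 0, "wx": 0, "wy": 0, "wz": 0, "fingers": 0}, {"tx": 0, "ty": -0.096, "tz": 0, "wx": 0, "wy": 0, "wz": 0, "fingers": 0}, {"tx": 0, "ty": -0.1, "tz": 0, "wx": 0, "wy": 0, "wz": 0, "fingers": 0}]}}

```text
clock: 7.65
eef_pos: [0.4766, -0.0635, 0.102]
orientation: [[0.039, 0.999, -0.003], [0.999, -0.039, 0.001], [0.0, -0.004, -1.0]]
force: [-0.4, -0.3, 0.1]
gripper_width: 0.0
gripper_force: 0.0
```

```bash
python3 - <<'E'
from h import *
state()
S=snap("scene");P=cloud(S);q=P[...,:2]-E0;u=q@N;v=q@V
m=(P[...,2]>.093)&(P[...,2]<.12)&(u>-.02)&(u<.13)&(v<-.28)&(v>-.44);print("left on shelf near front:",m.sum(),u[m].round(3)[:5],v[m].round(3)[:5])
E
```

```text
t 7.65 u,v,z -0.0076 -0.3274 0.102 yaw -0.02 zaxis [-0.003  0.001 -1.   ] F [-0.4 -0.3  0.1] w 0.0
left on shelf near front: 72 [-0.012 -0.    -0.001 -0.011  0.   ] [-0.318 -0.339 -0.319 -0.318 -0.339]
```

M has dropped; the only remaining points there are the fingers at u≈0. Next I go over to the outer left side of L.

>>> {"method": "move_arm", "body": {"increments": [{"tx": 0, "ty": 0, "tz": -0.04, "wx": 0, "wy": 0, "wz": 0, "fingers": 0}, {"tx": 0, "ty": 0, "tz": -0.08, "wx": 0, "wy": 0, "wz": 0, "fingers": 0}, {"tx": 0.036, "ty": 0.01, "tz": -0.08, "wx": 0, "wy": 0, "wz": 0, "fingers": 0}, {"tx": 0.072, "ty": 0.02, "tz": -0.08, "wx": 0, "wy": 0, "wz": 0, "fingers": 0}, {"tx": 0.108, "ty": 0.03, "tz": -0.08, "wx": 0, "wy": 0, "wz": 0, "fingers": 0}, {"tx": 0.145, "ty": 0.04, "tz": -0.08, "wx": 0, "wy": 0, "wz": 0, "fingers": 0}, {"tx": 0.181, "ty": 0.05, "tz": -0.08, "wx": 0, "wy": 0, "wz": 0, "fingers": 0}, {"tx": 0.217, "ty": 0.06, "tz": -0.08, "wx": 0, "wy": 0, "wz": 0, "fingers": 0}, {"tx": 0.253, "ty": 0.07, "tz": -0.08, "wx": 0, "wy": 0, "wz": 0, "fingers": 0}, {"tx": 0.289, "ty": 0.079, "tz": -0.08, "wx": 0, "wy": 0, "wz": 0, "fingers": 0}, {"tx": 0.289, "ty": 0.079, "tz": -0.06, "wx": 0, "wy": 0, "wz": 0, "fingers": 0}, {"tx": 0.289, "ty": 0.079, "tz": -0.04, "wx": 0, "wy": 0, "wz": 0, "fingers": 0}]}}

```text
clock: 8.7
eef_pos: [0.5713, 0.2249, 0.1442]
orientation: [[0.036, 0.999, 0.004], [0.999, -0.036, 0.002], [0.002, 0.004, -1.0]]
force: [0.2, -0.7, -0.9]
gripper_width: -0.0002
gripper_force: 0.0
```

```bash
python3 - <<'E'
from h import *
state()
E
```

```text
t 8.7 u,v,z 0.0758 -0.0355 0.1442 yaw 0.18 zaxis [ 0.004  0.002 -1.   ] F [ 0.2 -0.7 -0.9] w -0.0002
```

>>> {"method": "move_arm", "body": {"increments": [{"tx": 0, "ty": 0, "tz": 0.025, "wx": 0, "wy": 0, "wz": 0, "fingers": 0}, {"tx": 0, "ty": 0, "tz": 0.04, "wx": 0, "wy": 0, "wz": 0, "fingers": 0}, {"tx": -0.008, "ty": 0, "tz": 0.041, "wx": 0, "wy": 0, "wz": 0, "fingers": 0}, {"tx": -0.016, "ty": 0, "tz": 0.041, "wx": 0, "wy": 0, "wz": 0, "fingers": 0}, {"tx": -0.024, "ty": 0, "tz": 0.041, "wx": 0, "wy": 0, "wz": 0, "fingers": 0}, {"tx": -0.032, "ty": 0, "tz": 0.041, "wx": 0, "wy": 0, "wz": 0, "fingers": 0}, {"tx": -0.038, "ty": 0, "tz": 0.041, "wx": 0, "wy": 0, "wz": 0, "fingers": 0}, {"tx": -0.042, "ty": 0, "tz": 0.041, "wx": 0, "wy": 0, "wz": 0, "fingers": 0}, {"tx": -0.03, "ty": 0, "tz": 0.035, "wx": 0, "wy": 0, "wz": 0, "fingers": 0}, {"tx": -0.02, "ty": 0, "tz": 0.01, "wx": 0, "wy": 0, "wz": 0, "fingers": 0}, {"tx": -0.01, "ty": 0, "tz": -0.03, "wx": 0, "wy": 0, "wz": 0, "fingers": 0}, {"tx": 0, "ty": 0, "tz": -0.04, "wx": 0, "wy": 0, "wz": 0, "fingers": 0}]}}

```text
clock: 9.7
eef_pos: [0.5728, 0.2239, 0.1904]
orientation: [[0.04, 0.999, 0.009], [0.999, -0.04, 0.004], [0.004, 0.009, -1.0]]
force: [1.6, 0.2, 1.4]
gripper_width: 0.0
gripper_force: 0.0
```

```bash
python3 - <<'E'
from h import *
state()
S=snap("scene");save(S,"s7.png",(260,150,400,255))
E
```

```text
t 9.7 u,v,z 0.0774 -0.0365 0.1904 yaw -0.03 zaxis [ 0.009  0.004 -1.   ] F [1.6 0.2 1.4] w 0.0
```

View pics/s7.png

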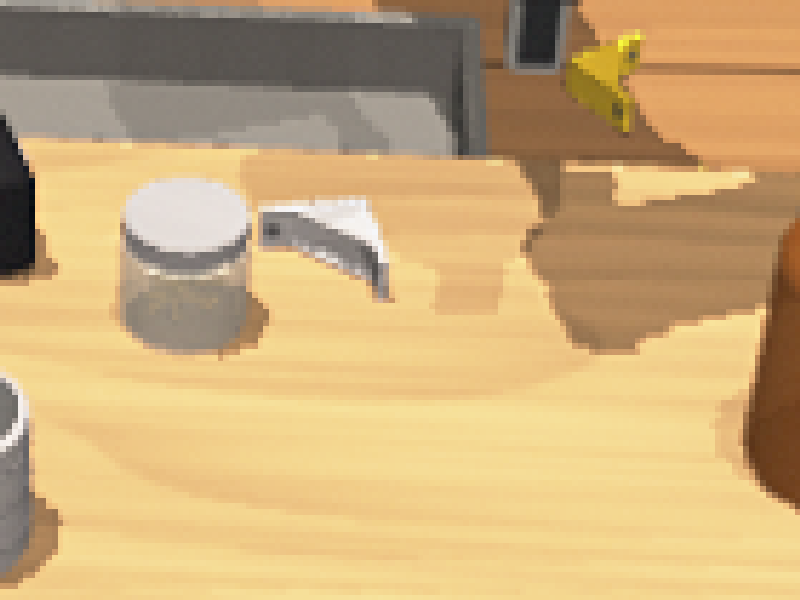

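L moved left-to-right as wanted: corner (368,203), leg ends (260,210) and (386,268). It is still clear of the jar at (185,265). I'll compute its position.

```bash
python3 - <<'E'
from h import *
S=snap("scene");k=140/800
w=ray(S,np.array([[368,201],[259,209],[387,266]])*k+[260,150]-.4,.105)[:,:2]-E0;l=np.c_[w@N,w@V];print(l.round(3).tolist(),np.linalg.norm(l[1:]-l[0],axis=1).round(3),(l[0]+.0127/.045*(l[1]+l[2]-2*l[0])).round(3))
E
```

```text
[[0.067, -0.097], [0.077, -0.142], [0.112, -0.09]] [0.046 0.045] [ 0.083 -0.107]
```

>>> {"method": "move_arm", "body": {"increments": [{"tx": -0.018, "ty": 0.022, "tz": 0, "wx": 0, "wy": 0, "wz": 0, "fingers": 0}, {"tx": -0.036, "ty": 0.043, "tz": 0, "wx": 0, "wy": 0, "wz": 0, "fingers": 0}, {"tx": -0.056, "ty": 0.064, "tz": 0, "wx": 0, "wy": 0, "wz": 0, "fingers": 0}, {"tx": -0.071, "ty": 0.065, "tz": 0, "wx": 0, "wy": 0, "wz": 0, "fingers": 0}, {"tx": -0.071, "ty": 0.065, "tz": 0.02, "wx": 0, "wy": 0, "wz": 0, "fingers": 0}, {"tx": -0.071, "ty": 0.065, "tz": 0.045, "wx": 0, "wy": 0, "wz": 0, "fingers": 0}, {"tx": -0.071, "ty": 0.065, "tz": 0.068, "wx": 0, "wy": 0, "wz": 0, "fingers": 0}, {"tx": -0.071, "ty": 0.065, "tz": 0.081, "wx": 0, "wy": 0, "wz": 0, "fingers": 0}, {"tx": -0.071, "ty": 0.065, "tz": 0.081, "wx": 0, "wy": 0, "wz": 0, "fingers": 0}]}}

```text
clock: 10.55
eef_pos: [0.6274, 0.1475, 0.097]
orientation: [[0.039, 0.999, -0.009], [0.999, -0.039, -0.002], [-0.002, -0.009, -1.0]]
force: [-0.8, 0.1, -1.2]
gripper_width: -0.0003
gripper_force: 0.0
```

```bash
python3 - <<'E'
from h import *
state()
E
```

```text
t 10.55 u,v,z 0.1349 -0.1108 0.097 yaw -0.02 zaxis [-0.009 -0.002 -1.   ] F [-0.8  0.1 -1.2] w -0.0003
```

>>> {"method": "move_arm", "body": {"increments": [{"tx": 0.001, "ty": -0.009, "tz": -0.001, "wx": 0, "wy": 0, "wz": 0, "fingers": 0}, {"tx": 0.001, "ty": -0.018, "tz": -0.001, "wx": 0, "wy": 0, "wz": 0, "fingers": 0}, {"tx": 0.001, "ty": -0.027, "tz": -0.001, "wx": 0, "wy": 0, "wz": 0, "fingers": 0}, {"tx": 0.001, "ty": -0.036, "tz": -0.001, "wx": 0, "wy": 0, "wz": 0, "fingers": 0}, {"tx": 0, "ty": -0.045, "tz": -0.001, "wx": 0, "wy": 0, "wz": 0, "fingers": 0}, {"tx": 0, "ty": -0.054, "tz": -0.001, "wx": 0, "wy": 0, "wz": 0, "fingers": 0}, {"tx": 0, "ty": -0.063, "tz": -0.001, "wx": 0, "wy": 0, "wz": 0, "fingers": 0}, {"tx": 0, "ty": -0.072, "tz": -0.001, "wx": 0, "wy": 0, "wz": 0, "fingers": 0}]}}

```text
clock: 11.22
eef_pos: [0.5596, 0.1514, 0.1043]
orientation: [[0.039, 0.999, 0.002], [0.999, -0.039, 0.001], [0.001, 0.002, -1.0]]
force: [1.6, 0.6, 2.2]
gripper_width: -0.0001
gripper_force: 1.0
```

```bash
python3 - <<'E'
from h import *
state()
S=snap("scene");P=cloud(S);q=P[...,:2]-E0;u=q@N;v=q@V
m=(P[...,2]>.093)&(P[...,2]<.112)&(u>-.03)&(u<.13)&(v<-.04)&(v>-.144)
hs=cv2.cvtColor(S[0]["image"],cv2.COLOR_RGB2HSV);m&=(hs[...,2]>75)&(hs[...,1]<70)
print(m.sum(),np.percentile(u[m],[1,50,99]).round(3),np.percentile(v[m],[1,50,99]).round(3))
E
```

```text
t 11.2167 u,v,z 0.0671 -0.1095 0.1043 yaw -0.02 zaxis [ 0.002  0.001 -1.   ] F [1.6 0.6 2.2] w -0.0001
111 [0.045 0.058 0.081] [-0.142 -0.108 -0.08 ]
```

The bracket spans v −0.142 to −0.080, sits flush on the fingers, and is well inside the tray's length. I finish the push.

>>> {"method": "move_arm", "body": {"increments": [{"tx": 0, "ty": -0.009, "tz": 0, "wx": 0, "wy": 0, "wz": 0, "fingers": 0}, {"tx": 0, "ty": -0.018, "tz": 0, "wx": 0, "wy": 0, "wz": 0, "fingers": 0}, {"tx": 0, "ty": -0.027, "tz": 0, "wx": 0, "wy": 0, "wz": 0, "fingers": 0}, {"tx": 0, "ty": -0.036, "tz": 0, "wx": 0, "wy": 0, "wz": 0, "fingers": 0}, {"tx": 0, "ty": -0.045, "tz": 0, "wx": 0, "wy": 0, "wz": 0, "fingers": 0}, {"tx": 0, "ty": -0.054, "tz": 0, "wx": 0, "wy": 0, "wz": 0, "fingers": 0}, {"tx": 0, "ty": -0.063, "tz": 0, "wx": 0, "wy": 0, "wz": 0, "fingers": 0}, {"tx": 0, "ty": -0.07, "tz": 0, "wx": 0, "wy": 0, "wz": 0, "fingers": 0}, {"tx": 0, "ty": -0.074, "tz": 0, "wx": 0, "wy": 0, "wz": 0, "fingers": 0}, {"tx": 0, "ty": -0.074, "tz": 0, "wx": 0, "wy": 0, "wz": 0, "fingers": 0}]}}

```text
clock: 12.1
eef_pos: [0.4842, 0.154, 0.1028]
orientation: [[0.039, 0.999, -0.002], [0.999, -0.039, -0.0], [-0.0, -0.002, -1.0]]
force: [-0.1, 0.1, 0.3]
gripper_width: 0.0
gripper_force: 0.0
```

>>> {"method": "move_arm", "body": {"increments": [{"tx": 0, "ty": 0, "tz": -0.04, "wx": 0, "wy": 0, "wz": 0, "fingers": 0}, {"tx": 0, "ty": 0, "tz": -0.08, "wx": 0, "wy": 0, "wz": 0, "fingers": 0}, {"tx": 0.03, "ty": 0, "tz": -0.12, "wx": 0, "wy": 0, "wz": 0, "fingers": 0}, {"tx": 0.07, "ty": 0, "tz": -0.13, "wx": 0, "wy": 0, "wz": 0, "fingers": 0}, {"tx": 0.11, "ty": 0, "tz": -0.14, "wx": 0, "wy": 0, "wz": 0, "fingers": 0}, {"tx": 0.15, "ty": 0, "tz": -0.14, "wx": 0, "wy": 0, "wz": 0, "fingers": 0}, {"tx": 0.19, "ty": 0, "tz": -0.14, "wx": 0, "wy": 0, "wz": 0, "fingers": 0}, {"tx": 0.23, "ty": 0, "tz": -0.14, "wx": 0, "wy": 0, "wz": 0, "fingers": 0}, {"tx": 0.27, "ty": 0, "tz": -0.14, "wx": 0, "wy": 0, "wz": 0, "fingers": 0}, {"tx": 0.3, "ty": 0, "tz": -0.14, "wx": 0, "wy": 0, "wz": 0, "fingers": 0}, {"tx": 0.3, "ty": 0, "tz": -0.14, "wx": 0, "wy": 0, "wz": 0, "fingers": 0}]}}

```text
clock: 13.02
eef_pos: [0.497, 0.4597, 0.2425]
orientation: [[0.035, 0.999, -0.0], [0.999, -0.035, 0.003], [0.003, -0.0, -1.0]]
force: [-0.3, 0.1, -0.7]
gripper_width: -0.0001
gripper_force: 0.0
```

```bash
python3 - <<'E'
from h import *
state()
S=snap("top");save(S,"t8.png",(110,90,410,290))
E
```

```text
t 13.0167 u,v,z -0.0075 0.1962 0.2425 yaw 0.21 zaxis [-0.     0.003 -1.   ] F [-0.3  0.1 -0.7] w -0.0001
```

View pics/t8.png

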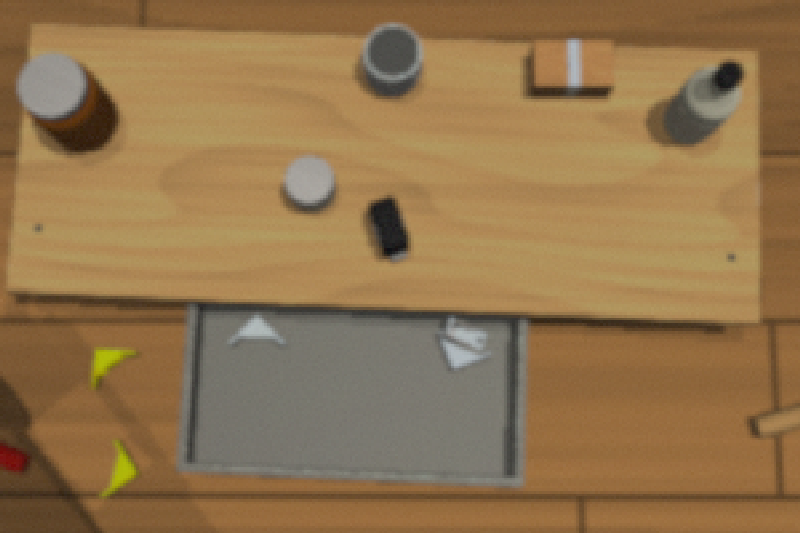

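The tray now holds all three brackets: one at (258,330) and two at (462,340). The shelf items and the tray are where they stood, and the arm is clear. I'll hand in.

```bash
python3 -c "
from station import finish_job
print(finish_job())"
```

```text
the job is handed in; nothing more can be done
None
```

All three brackets were pushed over the front edge into the tray, with the tray and the other shelf items left where they stood, and the job was handed in at about 13 s of the 58 s allowed.

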